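# Try out the refitted roller catch of the paint cupboard

### The arm

A 6-joint arm with a two-finger parallel gripper is mounted at the origin on the work surface. World frame = base frame: x ahead of the robot, y to its left, z up, the work surface at z = 0. Lengths are in m, angles in rad, forces in N, time in s.
With the tool pointing down it reaches from about 0.25 to 0.775 m from the base axis. Payload 4 kg.
Tool frame: the origin (TCP) lies at the centre of the arm's flange, where the gripper is bolted on; the fingertips stand 199 mm ahead of it and the grasp point (between the pads) lies 180 mm ahead of it; z points along the fingers, y is the line along which they close (so a half turn about z gives the same grasp; the last joint's range is limited). The gripper opens to 94 mm and grips with 3 to 60 N. Pads are 16 mm wide; open, the fingers measure 119 mm over their backs; the gripper's body (75 mm by 177 mm) begins 78 mm behind the grasp point.
Start: joints at [1.057, 0.087, 1.371, -0, 1.684, -0.103], TCP at [0.22, 0.504, 0.405] pointing down, gripper open.
Joint ranges: [-3.1, 3.1], [-0.76, 2.03], [0.27, 2.55], [-1.08, 4.22], [0.17, 2.65], [-2.57, 2.57]. Speed limits (rad/s): [2.79, 2.79, 3.14, 3.14, 3.14, 3.14].

### API

Orientations are given as [roll, pitch, yaw] about the fixed x, y, z axes, in that order (R = Rz(yaw) Ry(pitch) Rx(roll)).
In Python, from bench import robot, eyes, models gives the robot as it stands.
- The arm moves only by the tool step_arm, never from a script. Its argument "commands" is a list that holds one entry, the list of rows, each a list of 7 numbers: the shift along the tool's x, y, z in mm, then the turn, a rotation vector about the tool's x, y, z in rad, then the finger opening in mm, from 0 to 94. In form: [[[tx, ty, tz, wx, wy, wz, gripper], ...]]. A call has 1 to 20 rows; each row shifts and turns the commanded pose from where the row before left it, along the tool's axes as they then stand; what a row does not reach is not made up. A row lasts 1/8 s, in which the tool goes at most 62.5 mm and 10.7 degrees, less where a joint would pass 70% of its speed; a pose out of reach is approached as far as the arm can. A call is refused whole if a number of a shift passes 62.5 or a number of a turn 0.188, either way. A call with a gripper value outside its range is refused whole. The fingers move at their own pace and stop on an object; the grip force is fixed at half the most. Time passes only in rows, so rows that do not move let the fingers close. It gives the time, the measured TCP pose, the force, the opening and the grip force at its end, in the units of the state.
- robot.get_obs(): the state, without advancing time (a new reading comes with each control period).
- eyes.snapshot(name): name is "side" or "top" or "wrist"; returns a dict with "color" (384x512x3 uint8, red, green, blue), "camera_matrix" (3x3 intrinsics, pixels), "D" ([k1, k2, p1, p2, k3] as OpenCV has them; the pictures are not rectified), "eye" and "rotation" of the camera in the world; the wrist camera has in their place "tool_from_camera" (4x4, takes a point from camera to tool coordinates, whose origin is the TCP and whose axes are the flange's). Camera axes: x right, y up, looking along -z (the intrinsics and any distortion apply to the point x, -y, -z); pixel columns grow to the right and rows downward; lengths in m; the calibration is good to about 2 mm. A picture is of the moment at which its call begins: read the wrist's pose just before it. There is no depth.
- robot.close_job(): hands the job in; it is judged then, once.
Trained networks look in a picture, given as the dict that the camera call returned (one of the last four; its "shot" number tells which), for a name from the list of things; names that differ only in an ending like _2 or _b are one class to them, and where a whole thing is asked for, a point or a joint stands for the part that bears it (a point fixed in the world has none). Each returns a list of dicts, best first, with "confidence" (0 to 1); they miss things now and then, are a little off and sometimes report something else, mostly with a low value. They report only what shows in the picture. A call takes as long as a camera call.
- models.masks_of(picture, query): "mask" (384x512 bool, what is visible of it) and "xy" ([column, row] in pixels, amid what is visible of it).
- models.tip_of(picture, query): "xy" ([column, row] in pixels: a listed point, or the origin of a listed thing).
The state is a dict: "time": time; "joint_positions": joint angles; "qvel": joint speeds; "joint_torque": joint torques, N m; "tool_pos": TCP position; "ee_rot": TCP orientation; "wrist_force": force on the tool from outside, world axes, zero at the start; "wrist_torque": the same for the moment, N m; "width": finger opening in m; "finger_force": force on a finger pad.
Only numpy, scipy, OpenCV 4.12 (cv2) and the standard library are available. Lean on these libraries where they do the work, as an engineer would, in place of code of your own. Each camera call takes 0.05 s, during which the arm holds its last target. There are 200 camera calls.

### The job

The roller catch of the little paint cupboard has just been refitted and wants trying out. Push the open door in slowly until the catch snaps and keeps it shut with your hand right off it, then pull it back through the catch and leave it standing wide open, well over 60 degrees. Stop pushing as soon as it snaps: pressing on against the stop with more than 10 N would shift the catch. Leave the screwdriver, jar and cup alone.

Things in the scene. Friction and masses are not known exactly. Their poses are not given: they have to be found in the camera images.
- cupboard: Plywood table cupboard, screwed to the table, 160 deep (x) x 220 wide (y) x 230 mm high; origin at the centre of its underside, z up. Its front faces its own -x. The door, 216 wide x 222 high x 14 mm thick, covers the front and hangs on its left edge (own +y).
- catch_mount: Steel plate of the roller catch, fixed under the top board by the front, 180 mm from the hinge; origin at its middle. A strike inside the door rides over the catch's sprung roller, about 12 N at the handle. The roller acts over the last 13 mm of travel: the push mounts, then falls away as the door snaps past the crest and is drawn to a stop. Roller and stop are set in slots, 0 to 18 mm outward.
- door (a joint): Door angle in rad: 0 with the leaf flat on the front, growing as it opens, at most 1.9. Depending on how the catch is set in its slots, the caught door stands anywhere from 0 to 0.105 (up to 18 mm short of flat): not known beforehand, only felt. A door not snapped rests 0.04 or more short of that. It swings easily and stays where it is left.
- door_pull (a point): Middle of the handle: upright round steel bar, 10 mm thick, 70 long, axis 35 mm off the leaf's outer face, top end 8 mm below the cupboard's top. Take it from above, a finger either side along the door's width. It lies 175 mm along the leaf from the hinge axis and 49 mm outward. Turns with the door: x into the cupboard, y along the leaf to the hinge, z up.
- door_hinge (a point): Point on the upright hinge axis (left edge of the front, inner face of the leaf), at the height of the handle's middle. Its axes turn with the door as for the handle.
- screwdriver: Loose screwdriver lying on the table, about 200 mm long; to be left alone.
- paint_jar: Loose closed paint jar, 60 mm across, 85 mm high, origin under its centre; to be left alone.
- water_cup: Loose open white cup, 74 mm across the rim, 90 mm high, origin under its centre; to be left alone.
- door_pad: Springy rubber pad, 24 x 26 mm, on the inside of the door, 180 mm from the hinge and 174 mm above the table; it meets the catch's fixed stop when the door is shut (8 N per mm; about 5 N when the door is caught and left alone). Origin at its middle.

How it is judged:
On the way, in this order (a step that is already met when the one before it is completed fails the run):
1. the door is caught: drawn against the stop by the roller, with nothing of the robot touching the cupboard (value of joint door below 0.13 rad and contact force between door_pad and catch_mount above 2 N and contact force between each of the arm, the fingers and cupboard below 0.3 N), for 0.3 s.
2. the door is pulled back through the catch (value of joint door above 0.3 rad).
At the end, for the whole second after the job is handed in: After having been caught shut with the robot off it, the door stands open by more than 1.05 rad (60 degrees), at rest and released (value of joint door above 1.05 rad and velocity of joint door between -0.05 and 0.05 rad/s); the robot touches nothing.
It fails at once if the door is rammed or leant on so hard that its pad bears on the catch's stop with more than 16 N (the caught door, left alone, bears on it with about 5 N) (contact force between door_pad and catch_mount above 16 N).
It fails at once if the screwdriver, jar or cup is moved by more than 20 mm (distance of any of screwdriver, paint_jar, water_cup from where it was at the start of the episode above 0.02 m).
It also fails if it takes over 70 s, if anything falls off the work surface, if the arm or the gripper's body presses on something with over 40 N, if the wrist force passes 120 N, or if a joint passes its speed limit or range.

## Working session

There is one attempt and no reset: what is moved stays moved. The work goes in short steps, Python scripts to look and compute and a tool call to move; the robot and the scene stay as the last step left them, time stands still between calls to the robot, and variables do not carry over. Pictures are saved under pics/ and viewed, at most 10 in all, crops included, and the job is handed in when it is done.

Besides the shell and the picture viewer there is one more tool, called after "Emit:" as name(argument=value, ...) on one line, values as JSON. step_arm: Moves the arm, as the interface text tells. Its arguments: {"type":"object","properties":{"commands":{"type":"array"}},"required":["commands"]}

```bash
mkdir -p pics; cat > h.py <<'E'
import numpy as np, cv2
from bench import robot, eyes, models
from scipy.spatial.transform import Rotation as R
def cam(s):
    if 'tool_from_camera' in s:
        o=s['obs']; T=np.array(s['tool_from_camera']); Rt=R.from_euler('xyz',o['ee_rot']).as_matrix()
        return np.array(o['tool_pos'])+Rt@T[:3,3], Rt@T[:3,:3]
    return np.array(s['eye']), np.array(s['rotation'])
def snap(n):
    o=robot.get_obs(); s=eyes.snapshot(n); s['obs']=o; return s
def ray(s,xy):
    e,Rm=cam(s); u=cv2.undistortPoints(np.array([[xy]],float),np.array(s['camera_matrix']),np.array(s['D'],float))[0,0]
    d=Rm@np.array([u[0],-u[1],-1.]); return e,d/np.linalg.norm(d)
def onz(s,xy,z):
    e,d=ray(s,xy); return e+d*(z-e[2])/d[2]
def tri(rs):
    A=np.zeros((3,3));b=np.zeros(3)
    for e,d in rs:
        P=np.eye(3)-np.outer(d,d);A+=P;b+=P@e
    p=np.linalg.solve(A,b); return p,[np.linalg.norm((np.eye(3)-np.outer(d,d))@(p-e)) for e,d in rs]
def proj(s,p):
    e,Rm=cam(s); c=Rm.T@(np.array(p)-e); c=np.array([c[0],-c[1],-c[2]])
    return cv2.projectPoints(c[None],np.zeros(3),np.zeros(3),np.array(s['camera_matrix']),np.array(s['D'],float))[0][0,0]
def save(s,n): cv2.imwrite('pics/'+n,s['color'][:,:,::-1])
E
python3 - <<'E'
from h import *
S={n:snap(n) for n in('side','top')}
for n,s in S.items(): save(s,n+'0.png')
for q in ['cupboard','door_pull','door_hinge','catch_mount','screwdriver','paint_jar','water_cup']:
    rs=[]
    for n,s in S.items():
        r=models.tip_of(s,q)
        if r: print(q,n,np.round(r[0]['xy'],1),round(r[0]['confidence'],2)); rs.append(ray(s,r[0]['xy']))
    if len(rs)==2:
        p,d=tri(rs); print('  ',p.round(4),np.round(d,4))
print(robot.get_obs())
E
```

```text
cupboard top [346.5 234.1] 0.44
door_pull side [256.8 181. ] 0.86
door_pull top [262.6 181.6] 0.62
   [ 0.2707 -0.3165  1.1382] [0.7108 0.7108]
door_hinge side [192.7 160.3] 0.71
door_hinge top [195.7 213.1] 0.71
   [ 0.2707 -0.3165  1.1382] [0.7108 0.7108]
catch_mount side [245.8 124.1] 0.43
catch_mount top [194.1 142.9] 0.49
   [ 0.2707 -0.3165  1.1382] [0.7108 0.7108]
screwdriver side [315.  242.7] 0.6
screwdriver top [306.8 173.5] 0.78
   [ 0.2707 -0.3165  1.1382] [0.7108 0.7108]
paint_jar side [359.  300.8] 0.65
paint_jar top [373.2 187.8] 0.76
   [ 0.2707 -0.3165  1.1382] [0.7108 0.7108]
water_cup side [298.4 323.8] 0.67
water_cup top [346.7 236.4] 0.97
   [ 0.2707 -0.3165  1.1382] [0.7108 0.7108]
{'time': 0.8, 'joint_positions': array([ 1.05688862e+00,  8.71367167e-02,  1.37069697e+00,  2.33293075e-05,
        1.68359606e+00, -1.03059163e-01]), 'qvel': array([-4.96744496e-04,  9.72055222e-04, -6.73825884e-04, -2.29487426e-04,
       -1.91851965e-05,  1.80247373e-03]), 'joint_torque': array([ 1.55260415e-03, -3.39991987e+01, -3.02580714e+01,  7.19223241e-02,
        2.33840640e-02, -8.38648361e-06]), 'tool_pos': array([0.21963645, 0.50422631, 0.40474204]), 'ee_rot': array([ 3.14142823e+00, -6.29864912e-06,  2.73074674e+00]), 'wrist_force': array([-0.26298097, -0.17934984,  0.03016318]), 'wrist_torque': array([ 0.05090316,  0.00849214, -0.01598511]), 'finger_force': 0.0, 'width': 0.09421454121277535}
```

```bash
python3 -c "
import cv2,numpy as np
a=[cv2.imread('pics/%s0.png'%n) for n in('side','top')]
cv2.imwrite('pics/both.png',cv2.resize(np.vstack(a),(400,600)))"
```

```text
(no output)
```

View pics/top0.png

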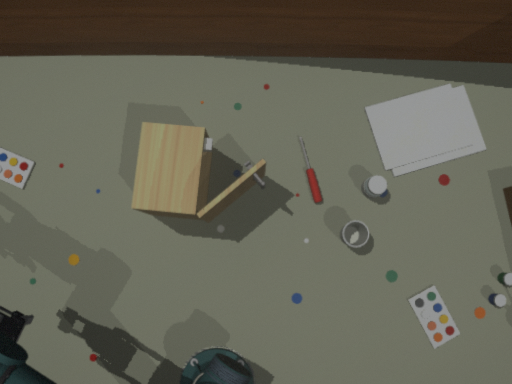

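View pics/side0.png

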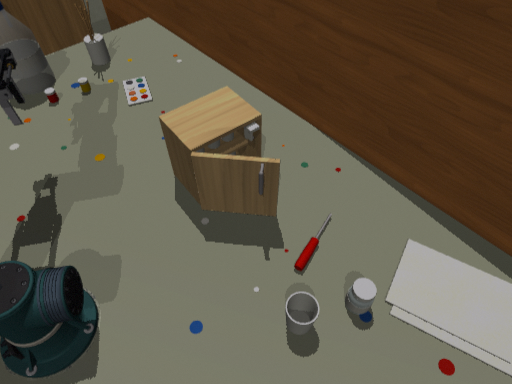

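Top view: the cupboard is at (173,168), with its door about half open and the handle at (257,175). The screwdriver (312,170), jar (375,187) and cup (355,234) are all to the right. The triangulation is degenerate, so I'm checking the format of `rotation`.

```bash
python3 - <<'E'
from h import *
s=snap('top'); print(s['eye'],s['rotation'],s['D']); print(s['camera_matrix'])
s=snap('side'); print(s['eye'],s['rotation'],s['D']); print(ray(s,[256,180]))
E
```

```text
[ 0.37954956 -0.10545604  1.42420921] [ 0.13001973  0.01206028 -1.5530155 ] [-0.09618664  0.          0.          0.          0.        ]
[[488.85030338   0.         250.26702981]
 [  0.         488.85030338 187.28001412]
 [  0.           0.           1.        ]]
[ 0.16194551 -0.52748597  0.85221787] [ 0.67168633 -0.00213266 -0.74259399] [0.00047607 0.         0.         0.         0.        ]
(array([ 0.16194551, -0.52748597,  0.85221787]), np.float64(1.0))
```

```bash
sed -i "s/np.array(s\['rotation'\])/R.from_euler('xyz',s['rotation']).as_matrix()/" h.py
cat > loc.py <<'E'
from h import *
S={n:snap(n) for n in('side','top')}
print('base',proj(S['top'],[0,0,0.]),proj(S['side'],[0,0,0.]))
for q in ['door_pull','door_hinge','catch_mount','screwdriver','paint_jar','water_cup']:
    rs=[]
    for n,s in S.items():
        r=models.tip_of(s,q)
        if r: rs.append(ray(s,r[0]['xy'])); print(q,n,np.round(r[0]['xy']),round(r[0]['confidence'],2))
    if len(rs)==2:
        p,d=tri(rs); print('  ',p.round(4),np.round(d,4))
# box top corners at z=.23 from the top picture, by hand
for c in [(141,122),(205,125),(197,217),(133,211)]: print(c,onz(S['top'],c,.23).round(3))
for c in [(198,215),(265,161)]: print('leaf',c,onz(S['top'],c,.226).round(3))
E
python3 loc.py
```

```text
base [216.79576253 384.31022121] [ 50.78107404 328.72677844]
door_pull side [258. 183.] 0.72
door_pull top [265. 183.] 0.72
   [ 0.5479 -0.1209  0.1922] [0.0055 0.0055]
door_hinge side [192. 160.] 0.58
door_hinge top [195. 213.] 0.95
   [0.4729 0.051  0.1915] [0.0007 0.0007]
catch_mount side [247. 127.] 0.45
catch_mount top [198. 141.] 0.51
   [0.6565 0.049  0.192 ] [0.0017 0.0017]
screwdriver side [318. 242.] 0.68
screwdriver top [308. 172.] 0.71
   [ 0.6193 -0.2601  0.0083] [0.0073 0.0073]
paint_jar side [355. 303.] 0.8
paint_jar top [372. 185.] 0.66
   [ 0.5744 -0.4411 -0.0009] [0.0057 0.0057]
water_cup side [298. 326.] 0.83
water_cup top [346. 234.] 0.92
   [ 0.4361 -0.3755 -0.0388] [0.0026 0.0026]
(141, 122) [0.698 0.191 0.23 ]
(205, 125) [0.692 0.028 0.23 ]
(197, 217) [0.46  0.041 0.23 ]
(133, 211) [0.472 0.2   0.23 ]
leaf (198, 215) [0.465 0.039 0.226]
leaf (265, 161) [ 0.603 -0.124  0.226]
```

Emit:
step_arm(commands=[[[0, 0, -55, 0, 0, 0, 94], [-39.2, -31.5, 0, 0, 0, 0, 94], [-39.2, -31.5, 0, 0, 0, 0, 94], [-39.2, -31.5, 0, 0, 0, 0, 94], [-39.2, -31.5, 0, 0, 0, 0, 94], [-39.2, -31.5, 0, 0, 0, 0, 94], [-39.2, -31.5, 0, 0, 0, 0, 94], [-39.2, -31.5, 0, 0, 0, 0, 94], [-39.2, -31.5, 0, 0, 0, 0, 94], [-39.2, -31.5, 0, 0, 0, 0, 94], [-39.2, -31.5, 0, 0, 0, 0, 94], [-39.2, -31.5, 0, 0, 0, 0, 94], [-39.2, -31.5, 0, 0, 0, 0, 94], [-39.2, -31.5, 0, 0, 0, 0, 94], [-39.2, -31.5, 0, 0, 0, 0, 94]]])

```text
time: 3.48
tool_pos: [0.5472, -0.1208, 0.4598]
ee_rot: [3.141, 0.0, 2.731]
wrist_force: [0.7, -0.3, 0.0]
width: 0.0941
finger_force: 0.0
```

Emit:
step_arm(commands=[[[0, 0, 0, 0, 0, 0.1845, 94], [0, 0, 0, 0, 0, 0.1845, 94], [0, 0, 0, 0, 0, 0.1845, 94], [0, 0, 0, 0, 0, 0.1845, 94], [0, 0, 0, 0, 0, 0.1845, 94], [0, 0, 0, 0, 0, 0.1845, 94], [0, 0, 0, 0, 0, 0.1845, 94], [0, 0, 0, 0, 0, 0.1845, 94], [0, 0, 0, 0, 0, 0.1845, 94], [0, 0, 0, 0, 0, 0.1845, 94], [0, 0, 0, 0, 0, 0.1845, 94], [0, 0, 0, 0, 0, 0, 94]]])

```text
time: 4.97
tool_pos: [0.5467, -0.1192, 0.4597]
ee_rot: [-3.142, -0.0, 0.703]
wrist_force: [-0.1, -0.0, 0.0]
width: 0.0939
finger_force: 0.0
```

```bash
python3 - <<'E'
from h import *
s=snap('wrist'); save(s,'w1.png'); o=s['obs']; print(o['tool_pos'],o['ee_rot'],o['wrist_force'])
e,Rm=cam(s); print(e)
t=snap('top'); 
for q in ['door_pull','door_hinge']:
  for n,c in(('wrist',s),('top',t)):
    for r in models.tip_of(c,q)[:1]: print(q,n,np.round(r['xy'],1),round(r['confidence'],2),onz(c,r['xy'],.187).round(4))
print('proj of expected bar top',proj(s,[.547,-.12,.222]),'hinge top',proj(s,[.47,.047,.226]))
E
```

```text
[ 0.54666301 -0.11924726  0.45970265] [-3.14158043e+00 -1.28609800e-04  7.03456605e-01] [-8.43534049e-02 -2.04884540e-02  4.88637721e-06]
[ 0.59967709 -0.07263774  0.44040995]
door_hinge wrist [ 59.8 140.4] 0.89 [0.4694 0.0464 0.187 ]
door_hinge top [197.2 214.5] 0.75 [0.4691 0.0459 0.187 ]
proj of expected bar top [261.2783798  205.09044271] hinge top [ 23.29038394 143.70088247]
```

View pics/w1.png

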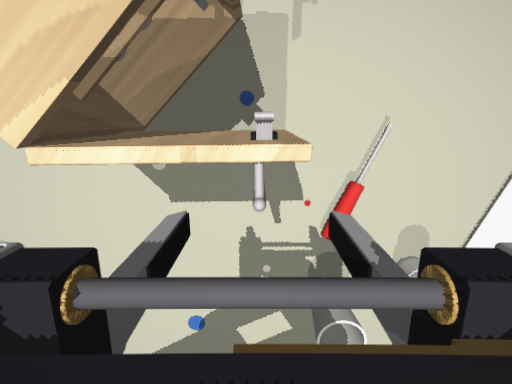

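Emit:
step_arm(commands=[[[0, 0, 41, 0, 0, 0, 94], [0, 0, 41, 0, 0, 0, 94], [0, 0, 0, 0, 0, 0, 0], [0, 0, 0, 0, 0, 0, 0], [0, 0, 0, 0, 0, 0, 0], [0, 0, 0, 0, 0, 0, 0], [0, 0, 0, 0, 0, 0, 0], [0, 0, 0, 0, 0, 0, 0]]])

```text
time: 6.28
tool_pos: [0.5467, -0.1192, 0.3779]
ee_rot: [3.141, -0.0, 0.701]
wrist_force: [0.2, -0.2, -0.0]
width: 0.0377
finger_force: 0.0
```

```bash
cat > arc.py <<'E'
# tool-frame rows that carry the gripped bar along its arc: python3 arc.py dtheta_total n
import sys; from h import *
H=np.array([.4692,.0462]); o=robot.get_obs(); p=np.array(o['tool_pos'])[:2]; 
r=p-H; print('radius',np.linalg.norm(r),'theta-ish angle',np.arctan2(r[1],r[0]),'yaw',o['ee_rot'][2],'F',o['wrist_force'],'w',o['width'])
tot,n=float(sys.argv[1]),int(sys.argv[2]); d=tot/n  # d<0 closes
a=-d  # world rotation about z
yaw=o['ee_rot'][2]
for i in range(min(n,2)):
    q=R.from_euler('z',a).as_matrix()[:2,:2]@r; s=q-r
    Rt=R.from_euler('xyz',[np.pi,0,yaw]).as_matrix()
    print((Rt.T@np.r_[s,0]*1000).round(2), 'wz',round(-a,4)); r=q; yaw+=a
E
python3 arc.py -0.6 12
```

```text
radius 0.1826783599809906 theta-ish angle -1.1327277945838523 yaw 0.7013027779057119 F [ 0.15477647 -0.2288778  -0.00726022] w 0.03768060656652514
[8.88 2.16 0.  ] wz -0.05
[8.88 2.16 0.  ] wz -0.05
```

Emit:
step_arm(commands=[[[0, 0, 0, 0, 0, 0, 0], [0, 0, 0, 0, 0, 0, 0], [0, 0, 0, 0, 0, 0, 0], [0, 0, 0, 0, 0, 0, 0], [0, 0, 0, 0, 0, 0, 0]]])

```text
time: 6.9
tool_pos: [0.5467, -0.1194, 0.3776]
ee_rot: [3.141, 0.0, 0.701]
wrist_force: [0.6, -0.9, -0.3]
width: 0.0108
finger_force: 30.0
```

Emit:
step_arm(commands=[[[7.1, 1.75, 0, 0, 0, -0.04, 0], [7.1, 1.75, 0, 0, 0, -0.04, 0], [7.1, 1.75, 0, 0, 0, -0.04, 0], [7.1, 1.75, 0, 0, 0, -0.04, 0]]])

```text
time: 7.4
tool_pos: [0.5726, -0.1045, 0.3776]
ee_rot: [3.141, 0.0, 0.864]
wrist_force: [0.6, -2.7, -0.4]
width: 0.0105
finger_force: 30.0
```

```bash
python3 arc.py -0.4 10
```

```text
radius 0.18278341957549293 theta-ish angle -0.9694351957789428 yaw 0.864049409572843 F [ 0.59501015 -2.71433065 -0.39164626] w 0.010524303842065898
[7.1  1.76 0.  ] wz -0.04
[7.1  1.76 0.  ] wz -0.04
```

Emit:
step_arm(commands=[[[7.1, 1.75, 0, 0, 0, -0.04, 0], [7.1, 1.75, 0, 0, 0, -0.04, 0], [7.1, 1.75, 0, 0, 0, -0.04, 0], [7.1, 1.75, 0, 0, 0, -0.04, 0], [7.1, 1.75, 0, 0, 0, -0.04, 0], [7.1, 1.75, 0, 0, 0, -0.04, 0], [7.1, 1.75, 0, 0, 0, -0.04, 0], [7.1, 1.75, 0, 0, 0, -0.04, 0], [7.1, 1.75, 0, 0, 0, -0.04, 0], [7.1, 1.75, 0, 0, 0, -0.04, 0], [0, 0, 0, 0, 0, 0, 0]]])

```text
time: 8.78
tool_pos: [0.6232, -0.0518, 0.3776]
ee_rot: [3.141, -0.001, 1.263]
wrist_force: [3.6, -2.1, -3.0]
width: 0.0106
finger_force: 30.0
```

```bash
python3 arc.py -0.1 10; python3 - <<'E'
from h import *
t=snap('top'); save(t,'t2.png')
for q in ['door_hinge','door_pull','catch_mount']:
  for r in models.tip_of(t,q)[:1]: print(q,np.round(r['xy'],1),round(r['confidence'],2),onz(t,r['xy'],.187).round(4))
cv2.imwrite('pics/t2.png',cv2.resize(t['color'][100:240,110:300,::-1],None,fx=4,fy=4))
E
```

```text
radius 0.18259596422613072 theta-ish angle -0.5668293446557938 yaw 1.263098082958438 F [ 3.6100818  -2.07475589 -2.97576845] w 0.010592027894271064
[1.77 0.46 0.  ] wz -0.01
[1.77 0.46 0.  ] wz -0.01
catch_mount [196.9 142.5] 0.47 [0.6558 0.0527 0.187 ]
```

View pics/t2.png

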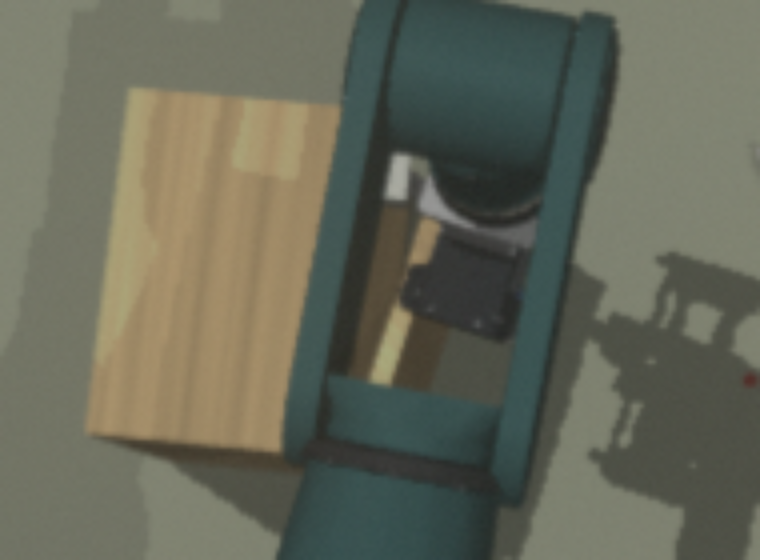

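Emit:
step_arm(commands=[[[1.8, 0.45, 0, 0, 0, -0.01, 0], [1.8, 0.45, 0, 0, 0, -0.01, 0], [1.8, 0.45, 0, 0, 0, -0.01, 0], [1.8, 0.45, 0, 0, 0, -0.01, 0], [1.8, 0.45, 0, 0, 0, -0.01, 0], [1.8, 0.45, 0, 0, 0, -0.01, 0], [0, 0, 0, 0, 0, 0, 0]]])

```text
time: 9.85
tool_pos: [0.6282, -0.0437, 0.3776]
ee_rot: [-3.141, 0.002, 1.321]
wrist_force: [2.4, -5.7, -2.0]
width: 0.0107
finger_force: 30.0
```

Emit:
step_arm(commands=[[[0.9, 0.22, 0, 0, 0, -0.005, 0], [0.9, 0.22, 0, 0, 0, -0.005, 0], [0, 0, 0, 0, 0, 0, 0]]])

```text
time: 10.22
tool_pos: [0.6287, -0.043, 0.3776]
ee_rot: [-3.14, 0.004, 1.33]
wrist_force: [0.1, -8.5, -2.5]
width: 0.0107
finger_force: 30.0
```

Emit:
step_arm(commands=[[[0.9, 0.22, 0, 0, 0, -0.005, 0], [0.9, 0.22, 0, 0, 0, -0.005, 0], [0, 0, 0, 0, 0, 0, 0]]])

```text
time: 10.6
tool_pos: [0.6292, -0.0423, 0.3776]
ee_rot: [-3.139, 0.007, 1.338]
wrist_force: [-2.2, -10.8, -2.0]
width: 0.0103
finger_force: 30.0
```

Emit:
step_arm(commands=[[[0.9, 0.22, 0, 0, 0, -0.005, 0], [0, 0, 0, 0, 0, 0, 0]]])

```text
time: 10.85
tool_pos: [0.6295, -0.0418, 0.3776]
ee_rot: [-3.139, 0.007, 1.343]
wrist_force: [-2.1, -11.7, -1.8]
width: 0.0103
finger_force: 30.0
```

Emit:
step_arm(commands=[[[0.9, 0.22, 0, 0, 0, -0.005, 0], [0, 0, 0, 0, 0, 0, 0]]])

```text
time: 11.1
tool_pos: [0.6302, -0.0403, 0.3776]
ee_rot: [-3.14, 0.005, 1.349]
wrist_force: [-0.4, -7.9, -2.0]
width: 0.0105
finger_force: 30.0
```

Emit:
step_arm(commands=[[[0.9, 0.22, 0, 0, 0, -0.005, 0], [0, 0, 0, 0, 0, 0, 0]]])

```text
time: 11.35
tool_pos: [0.6315, -0.0373, 0.3776]
ee_rot: [3.14, -0.001, 1.356]
wrist_force: [5.9, -0.9, -3.0]
width: 0.0106
finger_force: 30.0
```

Emit:
step_arm(commands=[[[0.9, 0.22, 0, 0, 0, -0.005, 0], [0, 0, 0, 0, 0, 0, 0]]])

```text
time: 11.6
tool_pos: [0.6325, -0.035, 0.3776]
ee_rot: [3.139, -0.004, 1.364]
wrist_force: [8.2, 0.8, -3.6]
width: 0.0104
finger_force: 30.0
```

Emit:
step_arm(commands=[[[0.9, 0.22, 0, 0, 0, -0.005, 0], [0, 0, 0, 0, 0, 0, 0]]])

```text
time: 11.85
tool_pos: [0.6328, -0.0345, 0.3776]
ee_rot: [3.139, -0.003, 1.368]
wrist_force: [6.6, -0.6, -3.6]
width: 0.0097
finger_force: 30.0
```

Emit:
step_arm(commands=[[[0, 0, 0, 0, 0, 0, 60], [0, 0, 0, 0, 0, 0, 60], [0, 0, 0, 0, 0, 0, 60], [0, 0, 0, 0, 0, 0, 60], [0, 0, 0, 0, 0, 0, 60], [0, 0, 0, 0, 0, 0, 60], [0, 0, 0, 0, 0, 0, 60], [0, 0, 0, 0, 0, 0, 60], [0, 0, 0, 0, 0, 0, 60], [0, 0, 0, 0, 0, 0, 60]]])

```text
time: 13.1
tool_pos: [0.6321, -0.0356, 0.3777]
ee_rot: [3.142, -0.0, 1.366]
wrist_force: [0.2, -0.5, -0.0]
width: 0.0597
finger_force: 0.0
```

```bash
python3 arc.py 0.1 10; python3 - <<'E'
from h import *
s=snap('wrist'); t=snap('side'); cv2.imwrite('pics/v3.png',cv2.resize(np.hstack([s['color'],t['color'][60:252,140:396].repeat(2,0).repeat(2,1)])[:,:,::-1],(800,300)))
E
```

```text
radius 0.1822407370394088 theta-ish angle -0.4653367141720476 yaw 1.3662762333947587 F [ 0.2357766  -0.47104413 -0.01250691] w 0.059657869635213655
[-1.76 -0.48 -0.  ] wz 0.01
[-1.76 -0.48 -0.  ] wz 0.01
```

View pics/v3.png

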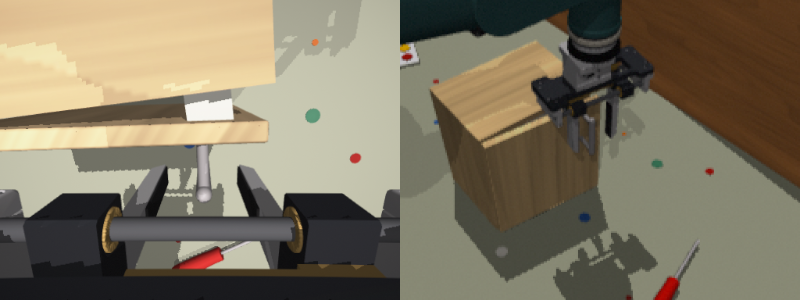

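The wrist view shows the door almost shut, with the bar top at about (260,250) full-scale, clear of both fingers. I'll measure the bar and the leaf angle.

```bash
python3 - <<'E'
from h import *
s=snap('wrist'); save(s,'w4.png')
H=np.array([.4692,.0462])
for px in [(260,247),(260,250)]:
    p=onz(s,px,.222)[:2]; r=p-H; print('bar',p,np.linalg.norm(r),'ang',np.arctan2(r[1],r[0]))
# leaf outer top edge line z=.226 ; cupboard front top edge z=.23
f=lambda a,b,z:(lambda d:np.arctan2(d[1],d[0]))(onz(s,b,z)-onz(s,a,z))
print('leaf',f((50,192),(335,181),.226),'cup',f((30,151),(340,110),.23))
cv2.imwrite('pics/w4.png',cv2.resize(s['color'][80:280,:380,::-1],(800,421),interpolation=cv2.INTER_CUBIC))
E
```

```text
bar [ 0.63217542 -0.03134805] 0.18048458735106873 ang -0.44412259943961985
bar [ 0.63182782 -0.03303759] 0.18090440258004917 ang -0.4533817221467794
leaf -0.1640311220440394 cup -0.07353758732457773
```

View pics/w4.png

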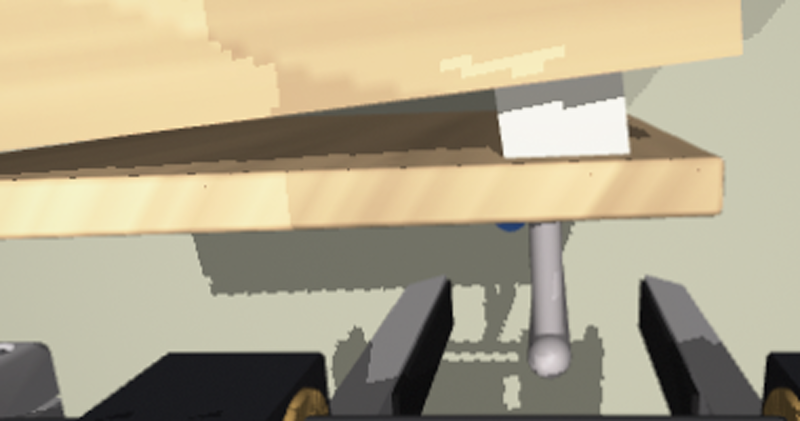

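Emit:
step_arm(commands=[[[2, 0, 0, 0, 0, 0, 0], [0, 0, 0, 0, 0, 0, 0], [0, 0, 0, 0, 0, 0, 0], [0, 0, 0, 0, 0, 0, 0], [0, 0, 0, 0, 0, 0, 0], [0, 0, 0, 0, 0, 0, 0], [0, 0, 0, 0, 0, 0, 0]]])

```text
time: 14.12
tool_pos: [0.633, -0.0338, 0.3777]
ee_rot: [3.139, -0.0, 1.366]
wrist_force: [4.5, -0.7, -2.4]
width: 0.0101
finger_force: 30.0
```

Emit:
step_arm(commands=[[[-1.8, -0.48, 0, 0, 0, 0.01, 0], [-1.8, -0.48, 0, 0, 0, 0.01, 0], [-1.8, -0.48, 0, 0, 0, 0.01, 0], [-1.8, -0.48, 0, 0, 0, 0.01, 0], [-1.8, -0.48, 0, 0, 0, 0.01, 0], [-1.8, -0.48, 0, 0, 0, 0.01, 0], [-1.8, -0.48, 0, 0, 0, 0.01, 0], [-1.8, -0.48, 0, 0, 0, 0.01, 0], [-1.8, -0.48, 0, 0, 0, 0.01, 0], [-1.8, -0.48, 0, 0, 0, 0.01, 0], [-1.8, -0.48, 0, 0, 0, 0.01, 0], [-1.8, -0.48, 0, 0, 0, 0.01, 0], [0, 0, 0, 0, 0, 0, 0]]])

```text
time: 15.75
tool_pos: [0.6217, -0.0538, 0.3777]
ee_rot: [3.14, 0.001, 1.245]
wrist_force: [4.4, -2.6, -1.6]
width: 0.0102
finger_force: 30.0
```

```bash
python3 arc.py 0.4 10
```

```text
radius 0.18232449046433505 theta-ish angle -0.58047085829995 yaw 1.2451375627991341 F [ 4.38995881 -2.6477224  -1.5864164 ] w 0.010202377070660594
[-7.02 -1.98 -0.  ] wz 0.04
[-7.02 -1.98 -0.  ] wz 0.04
```

Emit:
step_arm(commands=[[[-7.05, -1.95, 0, 0, 0, 0.04, 0], [-7.05, -1.95, 0, 0, 0, 0.04, 0], [-7.05, -1.95, 0, 0, 0, 0.04, 0], [-7.05, -1.95, 0, 0, 0, 0.04, 0], [-7.05, -1.95, 0, 0, 0, 0.04, 0], [-7.05, -1.95, 0, 0, 0, 0.04, 0], [-7.05, -1.95, 0, 0, 0, 0.04, 0], [-7.05, -1.95, 0, 0, 0, 0.04, 0], [-7.05, -1.95, 0, 0, 0, 0.04, 0], [-7.05, -1.95, 0, 0, 0, 0.04, 0], [-7.05, -1.95, 0, 0, 0, 0.04, 0], [-7.05, -1.95, 0, 0, 0, 0.04, 0], [-7.05, -1.95, 0, 0, 0, 0.04, 0], [-7.05, -1.95, 0, 0, 0, 0.04, 0]]])

```text
time: 17.5
tool_pos: [0.5448, -0.12, 0.3777]
ee_rot: [3.141, 0.0, 0.684]
wrist_force: [3.7, -3.4, -1.1]
width: 0.0103
finger_force: 30.0
```

```bash
python3 arc.py 0.4 10
```

```text
radius 0.182568945817442 theta-ish angle -1.1437165363231367 yaw 0.6836371633994665 F [ 3.7329932  -3.36479744 -1.14495884] w 0.010343926428766333
[-7.02 -1.99 -0.  ] wz 0.04
[-7.02 -1.99 -0.  ] wz 0.04
```

Emit:
step_arm(commands=[[[-7.05, -1.97, 0, 0, 0, 0.04, 0], [-7.05, -1.97, 0, 0, 0, 0.04, 0], [-7.05, -1.97, 0, 0, 0, 0.04, 0], [-7.05, -1.97, 0, 0, 0, 0.04, 0], [-7.05, -1.97, 0, 0, 0, 0.04, 0], [-7.05, -1.97, 0, 0, 0, 0.04, 0], [-7.05, -1.97, 0, 0, 0, 0.04, 0], [-7.05, -1.97, 0, 0, 0, 0.04, 0], [-7.05, -1.97, 0, 0, 0, 0.04, 0], [-7.05, -1.97, 0, 0, 0, 0.04, 0], [-7.05, -1.97, 0, 0, 0, 0.04, 0], [-7.05, -1.97, 0, 0, 0, 0.04, 0], [-7.05, -1.97, 0, 0, 0, 0.04, 0], [-7.05, -1.97, 0, 0, 0, 0.04, 0], [-3.5, -1, 0, 0, 0, 0.02, 0], [0, 0, 0, 0, 0, 0, 0], [0, 0, 0, 0, 0, 0, 0]]])

```text
time: 19.62
tool_pos: [0.4415, -0.1343, 0.3777]
ee_rot: [-3.141, 0.0, 0.106]
wrist_force: [-0.9, -3.6, 0.7]
width: 0.0106
finger_force: 30.0
```

Emit:
step_arm(commands=[[[0, 0, 0, 0, 0, 0, 60], [0, 0, 0, 0, 0, 0, 60], [0, 0, 0, 0, 0, 0, 60], [0, 0, 0, 0, 0, 0, 60], [0, 0, 0, 0, 0, 0, 60], [0, 0, 0, 0, 0, 0, 60], [0, 0, 0, 0, 0, 0, 60], [0, 0, -30, 0, 0, 0, 60], [0, 0, -40, 0, 0, 0, 60], [0, 0, -40, 0, 0, 0, 60], [0, 0, 0, 0, 0, 0, 60], [0, 0, 0, 0, 0, 0, 60]]])

```text
time: 21.12
tool_pos: [0.4415, -0.1344, 0.4868]
ee_rot: [-3.141, 0.001, 0.106]
wrist_force: [-0.5, 0.6, -0.7]
width: 0.0601
finger_force: 0.0
```

```bash
python3 arc.py 0.4 10; python3 - <<'E'
from h import *
t=snap('side'); s=snap('wrist'); cv2.imwrite('pics/end.png',cv2.resize(np.hstack([s['color'],t['color']])[:,:,::-1],(800,300)))
E
```

```text
radius 0.1826645259968222 theta-ish angle -1.722777473244035 yaw 0.1062106539492278 F [-0.47931287  0.57954486 -0.74943599] w 0.060119065968576364
[-7.03 -2.01 -0.  ] wz 0.04
[-7.03 -2.01 -0.  ] wz 0.04
```

View pics/end.png

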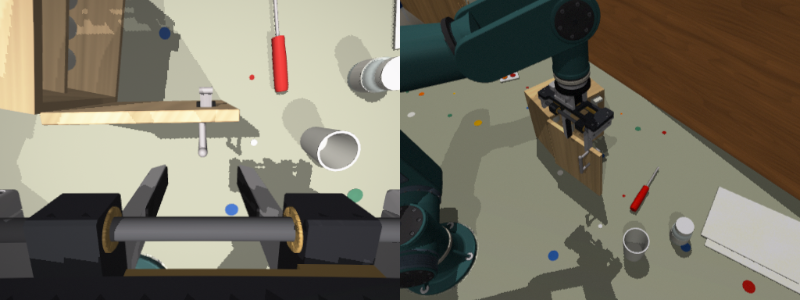

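The door stands at about 1.38 rad, with the gripper above it and clear of everything. The screwdriver, jar and cup are where they were, so I'm handing in.

```bash
python3 -c "
from bench import robot
print(robot.close_job())"
```

```text
the job is handed in; nothing more can be done
None
```

The catch snapped and held the door shut at about 0.1 rad with the hand off it; I then pulled the door back through and left it released at about 1.38 rad (79°), the screwdriver, jar and cup untouched, and handed the job in at about 21 s (no verdict was shown).

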